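# Pair the 45-rpm adapters on their coasters

### The job

Put the four hat-shaped 45-rpm adapters away in pairs of one colour, the red pair stacked centrally on the white coaster and the blue pair on the black coaster. In each pair, set the adapter that lies flange down and boss up on the middle of the coaster first, then the one that lies boss down squarely on top of it as it is, without turning it over, so that boss meets boss. Leave the record weight, spindle cap, mug and brush where they are, and let go of everything.

Things in the scene. Friction and masses are not known exactly. Their poses are not given: they have to be found in the camera images.
- red_up: Red anodised aluminium 45-rpm adapter, hat-shaped and solid, 26 mm high, lying flange down with the boss up: flange 56 mm diameter, 8 mm thick (0 to 8 mm above its underside); boss 38 mm diameter, 18 mm high (8 to 26 mm). Seen from above: a coloured flange ring around the boss, whose end face is bare silver metal with a small dark spot (spindle hole) in the middle. About 0.1 kg. Origin: centre of its underside; z up
- red_down: Red anodised aluminium 45-rpm adapter, the same hat shape and size, lying the other way over, boss down: boss 38 mm diameter from 0 to 18 mm above its underside, flange 56 mm diameter, 8 mm thick, on top (18 to 26 mm). Seen from above: one flat 56 mm disc, coloured all over but for a small dark spot (spindle hole) in the middle. About 0.1 kg. Origin: centre of its underside; z up as it lies
- blue_up: Blue anodised aluminium 45-rpm adapter, hat-shaped and solid, 26 mm high, lying flange down with the boss up: flange 56 mm diameter, 8 mm thick (0 to 8 mm above its underside); boss 38 mm diameter, 18 mm high (8 to 26 mm). Seen from above: a coloured flange ring around the boss, whose end face is bare silver metal with a small dark spot (spindle hole) in the middle. About 0.1 kg. Origin: centre of its underside; z up
- blue_down: Blue anodised aluminium 45-rpm adapter, the same hat shape and size, lying the other way over, boss down: boss 38 mm diameter from 0 to 18 mm above its underside, flange 56 mm diameter, 8 mm thick, on top (18 to 26 mm). Seen from above: one flat 56 mm disc, coloured all over but for a small dark spot (spindle hole) in the middle. About 0.1 kg. Origin: centre of its underside; z up as it lies
- white_coaster: White ceramic round coaster, 84 mm diameter, 5 mm thick, fixed to the shelf. Origin: centre of its underside, on the shelf surface; z up
- black_coaster: Black round coaster, 84 mm diameter, 5 mm thick, fixed to the shelf. Origin: centre of its underside, on the shelf surface; z up
- weight: Chrome record weight, round, 70 mm diameter, 40 mm high, with a 48 mm neck. Origin: centre of its underside. Bystander
- spindle_cap: Black plastic spindle cap, a small dome 42 mm diameter, 22 mm high. Origin: centre of its underside. Bystander
- mug: Blue ceramic mug, 80 mm diameter, 90 mm high, one handle along its +y, reaching about 75 mm from its axis. Origin: centre of its underside. Bystander
- brush: Record brush, a dark wooden block 100 mm (along its x) by 30 mm by 30 mm high with a black underside. Origin: centre of its underside. Bystander

How it is judged (in metres and radians):
At the end, for the whole second after the job is handed in: Red pair on the white, blue pair on the black coaster: the boss-up adapter flat on it within 12 mm of its centre, the boss-down one on top within 8 mm of the lower one's axis, boss resting on boss (heights within 3 mm), level within 0.1 rad, released and at rest (horizontal distance between red_up and white_coaster below 0.012 m and horizontal distance between red_down and red_up below 0.008 m and z of red_up in the frame of white_coaster between 0.002 and 0.008 m and angle between each of red_up, red_down, blue_up, blue_down's own z axis and vertical below 0.1 rad and linear speed of each of red_up, red_down, blue_up, blue_down below 0.02 m/s and angular speed of each of red_up, red_down, blue_up, blue_down below 0.2 rad/s and z of red_down in the frame of white_coaster between 0.028 and 0.034 m and horizontal distance between blue_up and black_coaster below 0.012 m and horizontal distance between blue_down and blue_up below 0.008 m and z of blue_up in the frame of black_coaster between 0.002 and 0.008 m and z of blue_down in the frame of black_coaster between 0.028 and 0.034 m); the robot touches nothing.
It fails at once if the record weight is shifted by more than 15 mm or tipped (distance of weight from where it was at the start of the episode above 0.015 m or angle between weight's own z axis and vertical above 0.2 rad).
It fails at once if the spindle cap is shifted by more than 15 mm or tipped (distance of spindle_cap from where it was at the start of the episode above 0.015 m or angle between spindle_cap's own z axis and vertical above 0.2 rad).
It fails at once if the mug is shifted by more than 15 mm or tipped (distance of mug from where it was at the start of the episode above 0.015 m or angle between mug's own z axis and vertical above 0.2 rad).
It fails at once if the record brush is shifted by more than 15 mm or tipped (distance of brush from where it was at the start of the episode above 0.015 m or angle between brush's own z axis and vertical above 0.2 rad).
It also fails if it takes over 120 s, if anything falls off the work surface, if the arm or the gripper's body presses on something with over 40 N, if the wrist force passes 120 N, or if a joint passes its speed limit or range.

### The arm

A 6-joint arm with a two-finger parallel gripper is mounted at the origin on the work surface. World frame = base frame: x ahead of the robot, y to its left, z up, the work surface at z = 0. Lengths are in mm, angles in degrees, forces in N, time in s.
With the tool pointing down it reaches from about 350 to 850 mm from the base axis. Payload 8.1 kg.
Tool frame: the origin (TCP) lies at the very end of the fingers, on their centre line; the grasp point (between the pads) lies 19 mm behind it; z points along the fingers, y is the direction in which the jaws open and shut (so a half turn about z gives the same grasp; the last joint's range is limited). The gripper opens to 85 mm and grips with 20 to 120 N. Pads are 22 mm wide; open, the fingers measure 114 mm over their backs; the gripper's body (76 mm by 85 mm) begins 54 mm behind the grasp point. The pads swing forward as they close: fully open they stand 13 mm farther back than shut.
Start: joints at [-71.413, 7.471, 85.268, -0, 87.261, -4.893], TCP at [239.075, -550.316, 231.292] pointing down, gripper open.
Joint ranges: [-169.43, 169.43], [-51.17, 129.36], [1.28, 143.12], [-76.62, 256.62], [0, 156.53], [-152.29, 152.29]. Speed limits (degrees/s): [136.94, 136.94, 159.86, 180, 180, 180].

### API

Orientations are given as [roll, pitch, yaw] about the fixed x, y, z axes, in that order (R = Rz(yaw) Ry(pitch) Rx(roll)).
In Python, from bench import r, eyes gives the robot as it stands. The module is installed in compiled form; this text tells all that it offers.
- The arm moves only by the tool play_rows, never from a script. Its argument "deltas" is a list of rows, each a list of 3 entries, a list of its own where there are three numbers: the shift along the tool's x, y, z in m, then the turn, a rotation vector about the tool's x, y, z in rad, then the closure, from 0 (fully open) to 1 (shut). A call has 1 to 8 rows; each row shifts and turns the pose as measured when the row begins, along the tool's axes as they then stand; what a row does not reach is not made up. A row lasts 1/8 s, in which the tool goes at most 62.5 mm and 10.7 degrees, less where a joint would pass 70% of its speed; a pose out of reach is approached as far as the arm can. A call with a gripper value outside its range is refused whole. The fingers move at their own pace and stop on an object; "force" is the grip in N (left out, the last holds). Time passes only in rows, so rows that do not move let the fingers close. It gives the time, the measured TCP pose, the force and the opening at its end, in the units of the state.
- r.sense(): the state, without advancing time (a new reading comes with each control period).
- eyes.snapshot(name): name is "side" or "top"; returns the picture (400x640x3 uint8, red, green, blue); there is no depth.
- eyes.get_calibration(name): a dict with "mtx" (3x3 intrinsics, pixels), "R" (3x3) and "t" (3): a world point X has camera coordinates R X + t. Camera axes: x right, y down, z forward; pixel columns grow to the right and rows downward; lengths in mm; the calibration is good to about 2 mm. A picture is of the moment at which its call begins. get_calibration takes no time and is no camera call.
- r.hand_in(): hands the job in, once; it reports no verdict.
The state is a dict: "time": time; "joint_pos": joint angles; "qd": joint speeds; "joint_efforts": joint torques, N m; "tool_pos": TCP position; "tcp_rot": TCP orientation; "ft_force": force on the tool from outside, world axes, zero at the start; "wrist_torque": the same for the moment, N m; "finger_gap": finger opening in mm.
Only numpy, scipy, OpenCV 4.12 (cv2) and the standard library are available. Lean on these libraries where they do the work, as an engineer would, in place of code of your own. Each camera call takes 0.05 s, during which the arm holds its last target. There are 200 camera calls.

## Working session

There is one attempt and no reset: what is moved stays moved. The work goes in short steps, Python scripts to look and compute and a tool call to move; the robot and the scene stay as the last step left them, time stands still between calls to the robot, and variables do not carry over. Pictures are saved under pics/ and viewed, about 12 in all and at most 16, crops included, and the job is handed in when it is done.

Besides the shell and the picture viewer there is one more tool, called after "Emit:" by a JSON object that holds its "api" and its "payload". play_rows: Moves the arm, as the interface text tells. Its arguments: {"type":"object","properties":{"deltas":{"type":"array"},"force":{"type":"number"}},"required":["deltas"]}

```bash
mkdir -p pics; python3 - <<'E'
from bench import r,eyes
import cv2,numpy as np
s=r.sense();print(s)
for n in("top","side"):
    cv2.imwrite(f"pics/{n}0.png",eyes.snapshot(n)[:,:,::-1])
    c=eyes.get_calibration(n);print(n,c, -np.array(c["R"]).T@np.array(c["t"]))
E
```

```text
{'time': 0.0, 'joint_pos': array([-7.14119289e+01,  7.51497330e+00,  8.53316895e+01,  1.40640173e-03,
        8.72613276e+01, -4.89143703e+00]), 'qd': array([-0.0095664 ,  0.0235389 ,  0.00478145, -0.05680295, -0.09876201,
        0.00674326]), 'joint_efforts': array([-1.25815619e-03, -5.69404078e+01, -5.00547159e+01, -4.12240715e-04,
        1.50826498e-02,  2.62011383e-05]), 'tool_pos': array([ 238.91602519, -549.76436761,  230.22274147]), 'tcp_rot': array([-1.79892523e+02, -1.06076680e-02,  2.34794297e+01]), 'ft_force': array([ 0.28749974, -0.13489586, -0.1109426 ]), 'wrist_torque': array([ 0.0235154 , -0.02678808, -0.01665811]), 'finger_gap': 85.12731182078754}
top {'mtx': array([[416.61790163,   0.        , 312.46410406],
       [  0.        , 416.61790163, 198.68403481],
       [  0.        ,   0.        ,   1.        ]]), 'R': array([[ 0.00866962, -0.99995611,  0.00355186],
       [-0.98686201, -0.00912906, -0.16130724],
       [ 0.16133258, -0.00210673, -0.98689785]]), 't': array([   3.55696843,  556.34810228, 1184.46495625])} [ 357.91517867   11.13108944 1258.67625673]
side {'mtx': array([[363.25680482,   0.        , 318.41781241],
       [  0.        , 363.25680482, 196.6584954 ],
       [  0.        ,   0.        ,   1.        ]]), 'R': array([[-0.95201915, -0.30574298, -0.01344522],
       [-0.18891402,  0.62166684, -0.76015908],
       [ 0.24077175, -0.72114601, -0.64959787]]), 't': array([536.52123269, 141.24750142, 908.17482451])} [318.79927305 731.15536522 704.53265153]
```

View pics/top0.png

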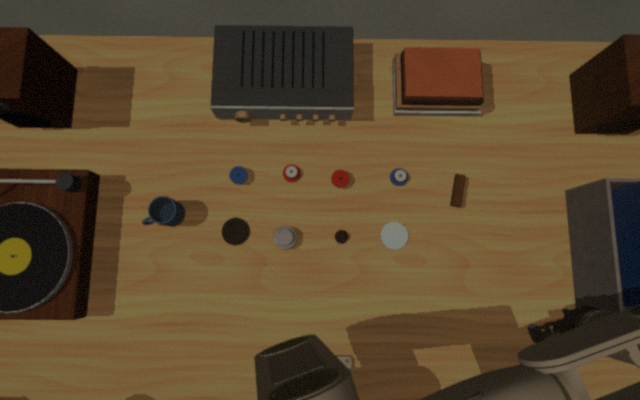

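View pics/side0.png

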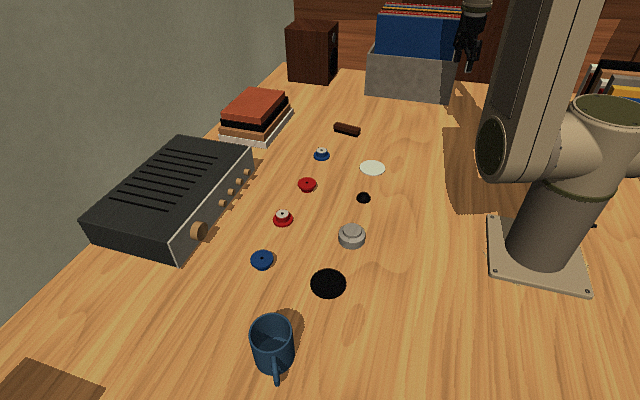

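The top view shows blue_down (239,175), red_up (291,173), red_down (341,179), blue_up (399,177), the black coaster (236,231), the white coaster (394,235), the weight (285,238), the cap (341,237), the brush (458,190) and the mug (165,212). The side view shows the same layout.

```bash
cat > h.py <<'E'
from bench import r,eyes
import cv2,numpy as np
def ray(n,uv,z):
    c=eyes.get_calibration(n);R=np.array(c["R"]);t=np.array(c["t"])
    C=-R.T@t; d=R.T@np.linalg.inv(c["mtx"])@[uv[0],uv[1],1]
    return (C+d*(z-C[2])/d[2])[:2]
def proj(n,X):
    c=eyes.get_calibration(n);p=c["mtx"]@(c["R"]@np.array(X,float)+c["t"]);return p[:2]/p[2]
def mask(img,kind):
    h=cv2.cvtColor(img,cv2.COLOR_RGB2HSV);H,S,V=[h[...,i].astype(int) for i in range(3)]
    return {"red":((H<6)|(H>172))&(S>150)&(V>70),"blue":(H>100)&(H<130)&(S>110)&(V>40),
     "black":(V<45),"white":(S<60)&(V>140),"silver":(S<95)&(V>110)}[kind]
def blob(img,kind,seed,rad):
    m=mask(img,kind).astype(np.uint8)
    yy,xx=np.indices(m.shape); m[np.hypot(xx-seed[0],yy-seed[1])>rad]=0
    k,l,st,ce=cv2.connectedComponentsWithStats(m)
    if k<2:return None
    i=1+np.argmax(st[1:,4]);cs,_=cv2.findContours((l==i).astype(np.uint8),cv2.RETR_EXTERNAL,cv2.CHAIN_APPROX_NONE)
    c=max(cs,key=len); f=np.zeros_like(m);cv2.drawContours(f,[c],-1,1,-1)
    M=cv2.moments(f,True)
    return np.array([M["m10"]/M["m00"],M["m01"]/M["m00"]]),int(M["m00"]),cv2.boundingRect(c)
E
python3 - <<'E'
from h import *
T=eyes.snapshot("top");S=eyes.snapshot("side")
# name kind seed_top seed_side z
for n,k,a,b,z,rad in [("blue_down","blue",(239,175),(262,260),24,14),("red_up ring","red",(291,173),(283,219),6,14),("red_up face","silver",(291,173),(283,214),26,8),
 ("red_down","red",(341,179),(307,185),24,14),("blue_up ring","blue",(399,177),(321,155),6,14),("blue_up face","silver",(399,177),(321,150),26,8),
 ("black","black",(236,231),(328,283),5,25),("white","white",(394,235),(372,168),5,20),("cap","black",(341,237),(363,197),11,14)]:
    for nm,im,s in(("top",T,a),("side",S,b)):
        o=blob(im,k,s,rad)
        print(n,nm,o and (o[0].round(1),o[1],o[2],ray(nm,o[0],z).round(1)))
for p in[(285,238),(165,212),(458,175),(458,206)]:print(p,ray("top",p,30).round())
crop=np.vstack([cv2.resize(T[155:255,215:415],None,fx=3.9,fy=3.9,interpolation=0)])
cv2.imwrite("pics/c1.png",crop[:,:,::-1])
E
```

```text
blue_down top (array([238.3, 174.9]), 196, (231, 167, 16, 16), array([630.8, 233.8]))
blue_down side (array([261.4, 259.5]), 356, (250, 250, 23, 21), array([631.1, 236.9]))
red_up ring top (array([290.5, 176.3]), 57, (283, 169, 17, 12), array([631.7,  76.7]))
red_up ring side (array([282.2, 220.8]), 169, (273, 214, 20, 13), array([641.9,  81.9]))
red_up face top (array([290.8, 171.1]), 94, (286, 166, 11, 11), array([643.4,  74.8]))
red_up face side (array([281.8, 213.2]), 82, (276, 209, 13, 9), array([644.8,  73.4]))
red_down top (array([340.1, 178.4]), 219, (332, 170, 17, 17), array([622.9, -74.7]))
red_down side (array([306.4, 183.8]), 198, (298, 177, 18, 16), array([623.9, -70.4]))
blue_up ring top (array([394.7, 180.3]), 30, (391, 174, 12, 11), array([ 622.2, -243.7]))
blue_up ring side (array([321. , 156.1]), 106, (314, 152, 15, 9), array([ 634.3, -249.4]))
blue_up face top (array([400.1, 175.2]), 77, (395, 171, 11, 10), array([ 633.9, -256.2]))
blue_up face side (array([321.1, 149.7]), 50, (316, 147, 11, 6), array([ 636.4, -258. ]))
black top (array([235.3, 231. ]), 522, (223, 219, 26, 25), array([462.1, 239.9]))
black side (array([327.8, 283.4]), 844, (310, 269, 36, 30), array([462.7, 242.8]))
white top None
white side (array([371.9, 167.3]), 308, (360, 160, 25, 16), array([ 456.1, -236.4]))
cap top (array([341.3, 236.2]), 109, (336, 231, 12, 12), array([448.9, -78.8]))
cap side (array([363. , 197.5]), 115, (357, 192, 13, 11), array([450. , -73.2]))
(285, 238) [441.  88.]
(165, 212) [515. 446.]
(458, 175) [ 635. -430.]
(458, 206) [ 541. -426.]
```

View pics/c1.png

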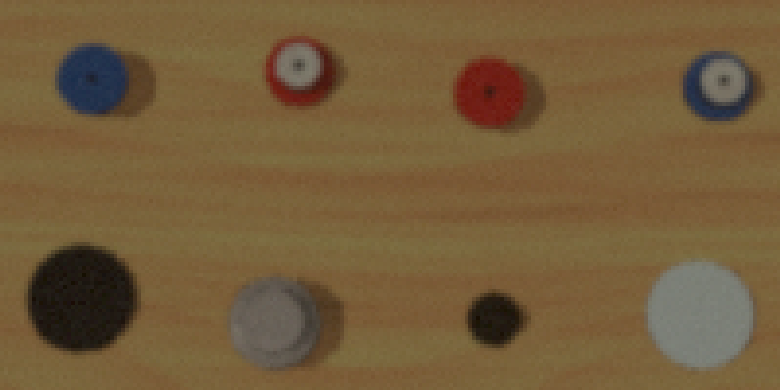

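The crop confirms the spindle-hole spots agree with the mask centroids to about 0.4 px. The white coaster's centre is at (394,235). I'll turn the tool to yaw 0 and measure the coaster properly.

Emit:
{"api": "play_rows", "payload": {"deltas": [[[0,0,0],[0,0,0.137],0],[[0,0,0],[0,0,0.137],0],[[0,0,0],[0,0,0.137],0],[[0,0,0],[0,0,0],0]], "force": 40}}

```text
time: 0.7
tool_pos: [238.7, -549.3, 229.3]
tcp_rot: [-179.8, 0.1, -0.7]
ft_force: [-0.1, -0.2, -0.3]
finger_gap: 85.4
```

```bash
python3 - <<'E'
from h import *
T=eyes.snapshot("top")
h=cv2.cvtColor(T,cv2.COLOR_RGB2HSV);print(h[235,394],h[235,360])
m=((h[...,1]<70)&(h[...,2]>90)).astype(np.uint8);m[:,:374]=0;m[:,414:]=0;m[:215]=0;m[255:]=0
M=cv2.moments(m,True);c=(M["m10"]/M["m00"],M["m01"]/M["m00"]);print(c,M["m00"],ray("top",c,5))
E
```

```text
[ 38  16 124] [ 18 138 122]
(394.00823723228996, 235.15650741350905) 607.0 [ 453.96009284 -237.80111628]
```

Emit:
{"api": "play_rows", "payload": {"deltas": [[[0.0495,-0.0365,0],[0,0,0],0],[[0.0495,-0.0365,0],[0,0,0],0],[[0.0495,-0.0365,0],[0,0,0],0],[[0.0495,-0.0365,0],[0,0,0],0],[[0.0495,-0.0365,0],[0,0,0],0],[[0.0495,-0.0365,0],[0,0,0],0],[[0.0495,-0.0365,0],[0,0,0],0],[[0.0495,-0.0365,0],[0,0,0],0]]}}

```text
time: 1.75
tool_pos: [639.5, -255.2, 229.5]
tcp_rot: [-179.9, 0.0, 0.5]
ft_force: [-0.0, -0.9, 0.5]
finger_gap: 85.5
```

Emit:
{"api": "play_rows", "payload": {"deltas": [[[0,0,0],[0,0,0],0],[[-0.0045,0.002,0.05],[0,0,0],0],[[0,0,0.05],[0,0,0],0],[[0,0,0.05],[0,0,0],0],[[0,0,0],[0,0,0],0]]}}

```text
time: 2.38
tool_pos: [637.3, -254.6, 75.9]
tcp_rot: [-180.0, -0.0, 1.6]
ft_force: [-0.9, 0.1, 0.2]
finger_gap: 85.5
```

```bash
python3 - <<'E'
from h import *
s=r.sense();print(s["tool_pos"],s["tcp_rot"])
S=eyes.snapshot("side");T=eyes.snapshot("top")
print(proj("side",s["tool_pos"]))
a=cv2.resize(S[80:190,260:380],(480,440),interpolation=2)
cv2.imwrite("pics/c2.png",a[:,:,::-1])
E
```

```text
[ 637.25957627 -254.61347002   75.87054339] [-1.79984107e+02 -1.07658577e-02  1.63772634e+00]
[320.44198228 137.39889815]
```

View pics/c2.png

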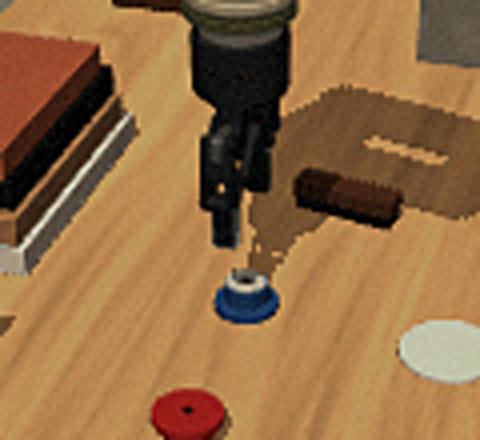

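The side crop shows the open jaws straddling blue_up. The fingertips at (316,141) and (325,127.5) put their middle at column 320.6, against 320.4 for the projected TCP. I'll descend and grip.

Emit:
{"api": "play_rows", "payload": {"deltas": [[[-0.002,0.0025,0.03],[0,0,0.028],0],[[0,0,0.03],[0,0,0],0],[[0,0,0],[0,0,0],0]]}}

```text
time: 2.85
tool_pos: [647.5, -264.2, 35.4]
tcp_rot: [179.3, -1.5, 0.0]
ft_force: [-1.1, 0.1, -0.6]
finger_gap: 85.2
```

Emit:
{"api": "play_rows", "payload": {"deltas": [[[0,0,0],[0,0,0],0],[[0,0,0],[0,0,0],0]]}}

```text
time: 3.1
tool_pos: [651.0, -266.2, 42.2]
tcp_rot: [179.0, -1.9, 0.1]
ft_force: [-0.0, -0.0, 0.1]
finger_gap: 84.9
```

```bash
python3 - <<'E'
from h import *
for i in range(3):
    s=r.sense();print(s["tool_pos"].round(1),s["tcp_rot"].round(2),s["joint_pos"].round(2),s["ft_force"].round(1),s["qd"].round(2))
    S=eyes.snapshot("side")
print(proj("side",s["tool_pos"]))
a=cv2.resize(S[80:190,260:380],(480,440),interpolation=2)
cv2.imwrite("pics/c3.png",a[:,:,::-1])
E
```

```text
[ 651.  -266.2   42.2] [ 1.7905e+02 -1.9400e+00  6.0000e-02] [-2.642e+01  2.950e+01  7.883e+01  1.000e-02  6.951e+01  6.353e+01] [-0.  -0.   0.1] [-0.04 -1.2  -1.32 -0.06  0.49 -0.13]
[ 651.4 -266.4   42.7] [ 1.7902e+02 -1.9900e+00  6.0000e-02] [-2.642e+01  2.949e+01  7.880e+01  1.000e-02  6.949e+01  6.354e+01] [ 1.1 -0.2  1.4] [-0.01  0.39  0.3   0.01 -0.41  0.17]
[ 651.1 -266.2   42.1] [ 1.7904e+02 -1.9500e+00  6.0000e-02] [-2.642e+01  2.952e+01  7.884e+01  1.000e-02  6.947e+01  6.354e+01] [ 0.5 -0.1  0.3] [ 0.07  0.67  0.78  0.02 -0.15  0.  ]
[317.6773031  143.71295065]
```

View pics/c3.png

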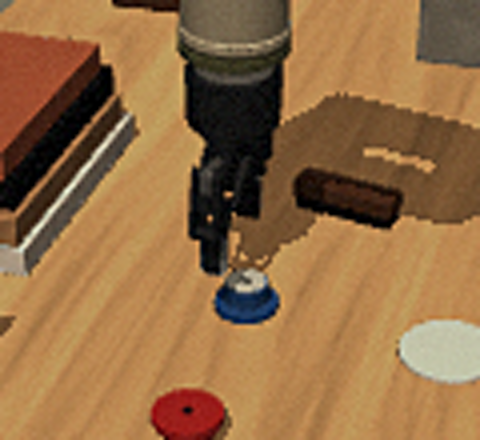

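The offset is real, not noise: the tool stands about 16 mm out in x, 42 mm up and tilted 2°, and the near finger is now at px (313,148). I'll correct it in small steps.

Emit:
{"api": "play_rows", "payload": {"deltas": [[[-0.016,-0.009,0],[0.0166,-0.034,0],0],[[0,0,0],[0,0,0],0]]}}

```text
time: 3.5
tool_pos: [633.2, -256.0, 40.6]
tcp_rot: [-179.9, 0.2, 0.0]
ft_force: [0.3, 0.1, 0.5]
finger_gap: 85.7
```

Emit:
{"api": "play_rows", "payload": {"deltas": [[[0.002,0.001,0.015],[0,0,0],0],[[0,0,0],[0,0,0],0]]}}

```text
time: 3.75
tool_pos: [634.8, -256.8, 23.9]
tcp_rot: [-179.9, 0.3, 0.1]
ft_force: [-0.6, -0.3, 0.0]
finger_gap: 85.4
```

Emit:
{"api": "play_rows", "payload": {"deltas": [[[0,0,0.013],[0,0,0],0],[[0,0,0],[0,0,0],0]]}}

```text
time: 4.0
tool_pos: [634.3, -256.6, 9.0]
tcp_rot: [-179.8, 0.3, 0.1]
ft_force: [-0.1, 0.3, -0.2]
finger_gap: 85.7
```

Emit:
{"api": "play_rows", "payload": {"deltas": [[[0,0,-0.0015],[0,0,0],0.4],[[0,0,-0.0005],[0,0,0],0.7],[[0,0,-0.0005],[0,0,0],1],[[0,0,-0.0005],[0,0,0],1],[[0,0,-0.0005],[0,0,0],1]], "force": 40}}

```text
time: 4.62
tool_pos: [634.9, -256.9, 13.7]
tcp_rot: [-179.9, 0.3, 0.1]
ft_force: [0.6, -0.2, -1.7]
finger_gap: 36.2
```

Emit:
{"api": "play_rows", "payload": {"deltas": [[[0,0,0],[0,0,0],1],[[0,0,-0.03],[0,0,0],1],[[0,0,-0.03],[0,0,0],1],[[0,0,-0.03],[0,0,0],1],[[0,0,0],[0,0,0],1]]}}

```text
time: 5.25
tool_pos: [634.3, -256.6, 104.2]
tcp_rot: [-179.8, 0.4, 0.1]
ft_force: [0.2, 0.6, -0.4]
finger_gap: 36.6
```

```bash
python3 - <<'E'
from h import *
s=r.sense();print(s["tool_pos"],s["tcp_rot"],s["ft_force"])
S=eyes.snapshot("side")
a=cv2.resize(S[60:170,260:380],(480,440),interpolation=2)
cv2.imwrite("pics/c4.png",a[:,:,::-1])
E
```

```text
[ 634.2533613  -256.57547477  104.19545457] [-1.79787585e+02  4.37789197e-01  5.11986913e-02] [ 0.17766375  0.63452099 -0.38467628]
```

View pics/c4.png

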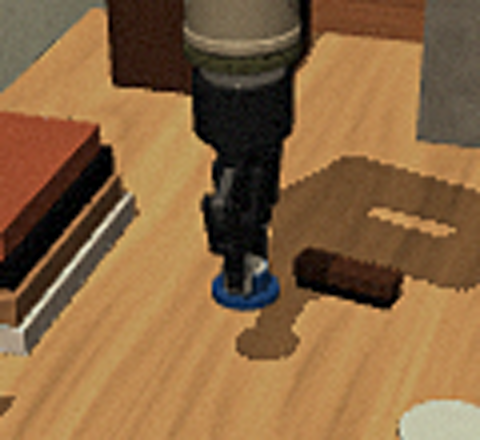

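Blue_up is held and clear of the table. The crop shows the adapter level between the fingers at px (321,131). Next is the black coaster.

Emit:
{"api": "play_rows", "payload": {"deltas": [[[-0.0,-0.04,-0.02],[0,0,0],1],[[-0.0,-0.055,0],[0,0,0],1],[[-0.0,-0.055,0],[0,0,0],1],[[-0.0,-0.055,0],[0,0,0],1],[[-0.01,-0.055,0],[0,0,0],1],[[-0.02,-0.055,0],[0,0,0],1],[[-0.02,-0.055,0],[0,0,0],1],[[-0.02,-0.03,0],[0,0,0],1]]}}

```text
time: 6.3
tool_pos: [552.9, 153.8, 107.9]
tcp_rot: [-179.6, 1.9, -0.3]
ft_force: [0.7, -0.6, -2.3]
finger_gap: 36.1
```

Emit:
{"api": "play_rows", "payload": {"deltas": [[[-0.03,-0.03,0],[-0.007,0.033,0],1],[[-0.03,-0.03,0],[0,0,0],1],[[-0.02,-0.02,0],[0,0,0],1],[[0,0,0],[0,0,0],1],[[0,0,0],[0,0,0],1]]}}

```text
time: 6.92
tool_pos: [463.3, 236.9, 99.0]
tcp_rot: [179.8, 0.7, -0.0]
ft_force: [0.2, -0.0, -0.7]
finger_gap: 36.1
```

Emit:
{"api": "play_rows", "payload": {"deltas": [[[-0.001,-0.0035,0.02],[0.003,0.012,0],1],[[0,0,0.025],[0,0,0],1],[[0,0,0.02],[0,0,0],1],[[0,0,0],[0,0,0],1],[[0,0,0],[0,0,0],1]]}}

```text
time: 7.55
tool_pos: [465.0, 236.3, 30.9]
tcp_rot: [179.9, 0.0, -0.3]
ft_force: [0.8, 0.5, -1.7]
finger_gap: 36.4
```

Emit:
{"api": "play_rows", "payload": {"deltas": [[[-0.003,-0.004,0.005],[0,0,0],1],[[0,0,0],[0,0,0],1]]}}

```text
time: 7.8
tool_pos: [463.2, 240.6, 27.0]
tcp_rot: [179.9, -0.1, -0.4]
ft_force: [-0.5, 0.7, -0.7]
finger_gap: 36.2
```

```bash
python3 - <<'E'
from h import *
s=r.sense();print(s["tool_pos"],s["tcp_rot"],s["ft_force"])
S=eyes.snapshot("side")
a=cv2.resize(S[210:320,260:400],(700,550),interpolation=2)
cv2.imwrite("pics/c5.png",a[:,:,::-1])
E
```

```text
[463.15182701 240.57638884  27.02227773] [ 1.79918284e+02 -8.58113586e-02 -3.95162961e-01] [-0.54963115  0.66122795 -0.72363624]
```

View pics/c5.png

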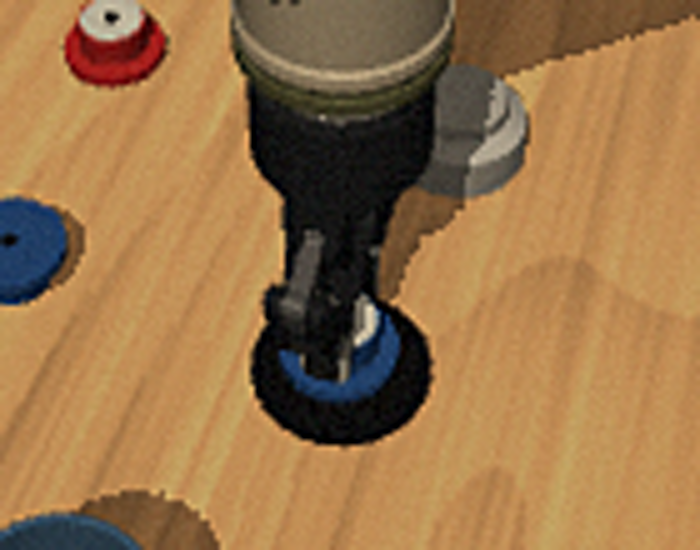

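Side crop: blue_up sits over the middle of the black coaster, both centred on column ~341 of the crop, and about 8 mm above it. I'll lower it.

Emit:
{"api": "play_rows", "payload": {"deltas": [[[0,0,0.006],[0,0,0],1],[[0,0,0],[0,0,0],1]]}}

```text
time: 8.1
tool_pos: [463.9, 241.0, 21.6]
tcp_rot: [180.0, -0.2, -0.4]
ft_force: [-0.7, -0.3, -0.7]
finger_gap: 36.6
```

Emit:
{"api": "play_rows", "payload": {"deltas": [[[-0.001,0,0.003],[0,0,0],1],[[0,0,0],[0,0,0],1]]}}

```text
time: 8.35
tool_pos: [462.9, 241.0, 18.4]
tcp_rot: [180.0, -0.2, -0.4]
ft_force: [0.0, 0.8, -1.8]
finger_gap: 36.3
```

Emit:
{"api": "play_rows", "payload": {"deltas": [[[0,0,0.001],[0,0,0],1],[[0,0,0],[0,0,0],1]]}}

```text
time: 8.6
tool_pos: [463.0, 241.0, 17.5]
tcp_rot: [180.0, -0.2, -0.4]
ft_force: [-0.0, -0.1, -0.7]
finger_gap: 36.6
```

Emit:
{"api": "play_rows", "payload": {"deltas": [[[0,0,0.0015],[0,0,0],1],[[0,0,0],[0,0,0],1]]}}

```text
time: 8.85
tool_pos: [463.6, 241.2, 17.5]
tcp_rot: [180.0, -0.2, -0.4]
ft_force: [-0.5, 0.2, -1.0]
finger_gap: 36.4
```

Emit:
{"api": "play_rows", "payload": {"deltas": [[[0,0,0.002],[0,0,0],1],[[0,0,0.001],[0,0,0],1]]}}

```text
time: 9.1
tool_pos: [464.4, 241.4, 17.1]
tcp_rot: [180.0, -0.3, -0.4]
ft_force: [-3.2, -1.2, 7.9]
finger_gap: 36.4
```

It's in contact, with 8 N upward. I'll release and rise.

Emit:
{"api": "play_rows", "payload": {"deltas": [[[0,0,0],[0,0,0],0.3],[[0,0,0],[0,0,0],0],[[0,0,-0.001],[0,0,0],0],[[0,0,0],[0,0,0],0],[[0,0,-0.04],[0,0,0],0],[[0,0,-0.05],[0,0,0],0],[[0,0,-0.03],[0,0,0],0],[[0,0,0],[0,0,0],0]]}}

```text
time: 10.1
tool_pos: [462.9, 241.1, 140.0]
tcp_rot: [179.9, -0.2, -0.4]
ft_force: [0.3, -0.2, 1.4]
finger_gap: 85.1
```

Emit:
{"api": "play_rows", "payload": {"deltas": [[[0.04,0.002,0],[0,0,0],0],[[0.05,0.002,0],[0,0,0],0],[[0.05,0.002,0],[0,0,0],0],[[0.028,0,0],[0,0,0],0],[[0,0,0],[0,0,0],0],[[0,0,0],[0,0,0],0]]}}

```text
time: 10.85
tool_pos: [630.7, 232.8, 129.8]
tcp_rot: [179.8, 0.5, -0.3]
ft_force: [0.0, -0.5, 0.2]
finger_gap: 85.4
```

```bash
python3 - <<'E'
from h import *
T=eyes.snapshot("top");S=eyes.snapshot("side")
h=cv2.cvtColor(T,cv2.COLOR_RGB2HSV)
for n,im,s in(("top",T,proj("top",[462,240,31])),("side",S,proj("side",[462,240,31]))):
    o=blob(im,"silver",s,9);print(n,s,o and (o,ray(n,o[0],31)))
a=np.hstack([cv2.resize(T[150:255,200:280],(400,525),interpolation=2),cv2.resize(S[230:335,290:370],(400,525),interpolation=2)])
cv2.imwrite("pics/c6.png",a[:,:,::-1])
E
```

```text
top [233.64063271 230.31505598] None
side [328.48335103 275.62556301] ((array([326.75      , 276.00641026]), 156, (320, 270, 15, 13)), array([465.45773902, 242.1833884 ]))
```

View pics/c6.png

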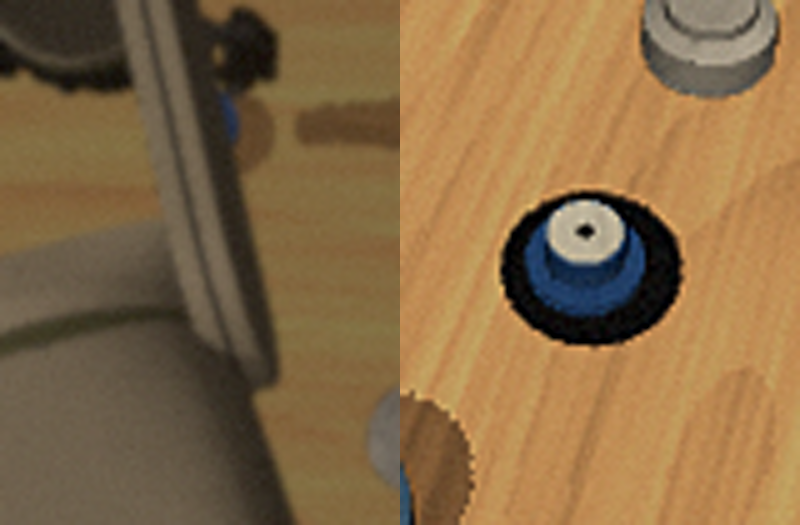

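Side crop: blue_up stands flat near the middle of the black coaster, with its face spot at px (327,276). In the top view the arm hides the coaster. I'll work out blue_down's spot position in the side view, which is free of parallax bias.

```bash
python3 - <<'E'
from h import *
S=cv2.cvtColor(cv2.imread("pics/side0.png"),cv2.COLOR_BGR2GRAY).astype(float)
T=cv2.cvtColor(cv2.imread("pics/top0.png"),cv2.COLOR_BGR2GRAY).astype(float)
def spot(g,n,X):
    u=proj(n,X).round().astype(int);w=g[u[1]-4:u[1]+5,u[0]-5:u[0]+6]
    q=np.clip(np.median(w)*0.75-w,0,None);yy,xx=np.indices(w.shape)
    if q.sum()==0:return None
    return np.array([(q*xx).sum(),(q*yy).sum()])/q.sum()+[u[0]-5,u[1]-4]
for nm,X in dict(blue_down=(631,235,26),red_up=(643,75,26),red_down=(623,-73,26),blue_up=(634,-257,26)).items():
    for n,g in(("side",S),("top",T)):
        p=spot(g,n,X);print(nm,n,p,p is not None and ray(n,p,26).round(1))
S2=cv2.cvtColor(eyes.snapshot("side"),cv2.COLOR_RGB2GRAY).astype(float)
p=spot(S2,"side",(464,242,31));print("placed",p,ray("side",p,31))
E
```

```text
blue_down side [261.35413643 257.53701016] [632.9 233. ]
blue_down top [238. 175.] [629.9 234.3]
red_up side [282.53744757 216.15877771] [638.5  83.6]
red_up top [292.82051282 170.75213675] [644.7  68.8]
red_down side [306.87556561 182.48642534] [623.7 -74.6]
red_down top [340.16666667 178.        ] [623.6 -74.7]
blue_up side [322.49805447 152.9688716 ] [ 626.  -240.3]
blue_up top [398.78510638 175.90851064] [ 631.7 -252.2]
placed [326.65258712 275.79831045] [465.83693474 241.69370357]
```

Emit:
{"api": "play_rows", "payload": {"deltas": [[[0.001,-0.001,0.03],[-0.003,0.008,0],0],[[0,0,0.03],[0,0,0],0],[[0,0,0.02],[0,0,0],0],[[0,0,0],[0,0,0],0],[[0,0,0],[0,0,0],0]]}}

```text
time: 11.62
tool_pos: [631.4, 235.4, 53.0]
tcp_rot: [179.7, -0.4, -0.2]
ft_force: [0.3, -0.1, -0.8]
finger_gap: 85.3
```

Emit:
{"api": "play_rows", "payload": {"deltas": [[[0.001,0.001,0.02],[0.004,-0.006,0],0],[[0,0,0.02],[0,0,0],0],[[0,0,0],[0,0,0],0],[[0,0,0],[0,0,0],0]]}}

```text
time: 12.12
tool_pos: [633.8, 234.3, 11.9]
tcp_rot: [180.0, -0.1, -0.2]
ft_force: [-0.0, 0.0, 0.5]
finger_gap: 85.3
```

Emit:
{"api": "play_rows", "payload": {"deltas": [[[-0.002,0,0.005],[0,0,0],0],[[0,0,0],[0,0,0],0]]}}

```text
time: 12.38
tool_pos: [632.0, 234.4, 7.1]
tcp_rot: [180.0, -0.2, -0.2]
ft_force: [-0.6, 0.5, 0.3]
finger_gap: 85.1
```

Emit:
{"api": "play_rows", "payload": {"deltas": [[[0,0,0.001],[0,0,0],0.3],[[0,0,0],[0,0,0],0.6],[[0,0,0],[0,0,0],1],[[0,0,0],[0,0,0],1],[[0,0,0],[0,0,0],1]]}}

```text
time: 13.0
tool_pos: [632.6, 234.7, 7.1]
tcp_rot: [-180.0, -0.3, -0.2]
ft_force: [-0.1, -0.0, -0.4]
finger_gap: 54.5
```

Emit:
{"api": "play_rows", "payload": {"deltas": [[[0,0,-0.03],[0,0,0],1],[[0,0,-0.04],[0,0,0],1],[[0,0,-0.03],[0,0,0],1],[[-0.04,-0.0015,0],[0,0,0],1],[[-0.045,-0.002,0],[0,0,0],1],[[-0.045,-0.002,0],[0,0,0],1],[[-0.03,-0.001,0],[0,0,0],1],[[0,0,0],[0,0,0],1]]}}

```text
time: 14.0
tool_pos: [467.2, 241.2, 108.3]
tcp_rot: [-180.0, -0.2, -0.2]
ft_force: [0.5, 0.1, -1.0]
finger_gap: 54.4
```

Emit:
{"api": "play_rows", "payload": {"deltas": [[[-0.002,0,0.025],[0,0,0],1],[[0,0,0.02],[0,0,0],1],[[0,0,0.012],[0,0,0],1],[[0,0,0],[0,0,0],1],[[0,0,0],[0,0,0],1]]}}

```text
time: 14.62
tool_pos: [469.9, 241.7, 52.1]
tcp_rot: [-179.9, -0.5, -0.2]
ft_force: [0.7, -0.9, -1.5]
finger_gap: 54.1
```

Emit:
{"api": "play_rows", "payload": {"deltas": [[[-0.005,0,0.006],[0,-0.008,0],1],[[0,0,0],[0,0,0],1],[[0,0,0],[0,0,0],1]]}}

```text
time: 15.0
tool_pos: [465.8, 242.2, 47.2]
tcp_rot: [-179.8, -0.2, -0.2]
ft_force: [0.3, -0.1, -1.4]
finger_gap: 54.2
```

```bash
python3 - <<'E'
from h import *
s=r.sense();print(s["tool_pos"],s["tcp_rot"],s["ft_force"])
S=eyes.snapshot("side")
a=cv2.resize(S[210:320,270:390],(600,550),interpolation=2)
cv2.imwrite("pics/c7.png",a[:,:,::-1])
E
```

```text
[465.81574756 242.20877469  47.24982316] [-1.79837130e+02 -1.55303592e-01 -2.41731285e-01] [ 0.30017557 -0.13579934 -1.40445984]
```

View pics/c7.png

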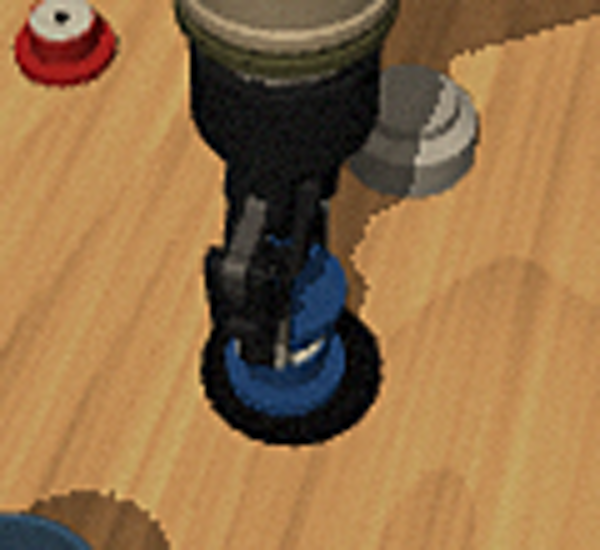

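Side crop: the held blue_down is directly above blue_up. The right edges of both flanges sit at crop column 347, and the silver face shows about 9 mm below.

Emit:
{"api": "play_rows", "payload": {"deltas": [[[-0.001,0.0005,0.006],[0,0,0],1],[[0,0,0],[0,0,0],1]]}}

```text
time: 15.3
tool_pos: [464.7, 241.7, 40.9]
tcp_rot: [-179.8, -0.2, -0.2]
ft_force: [0.9, 0.1, -1.5]
finger_gap: 54.0
```

Emit:
{"api": "play_rows", "payload": {"deltas": [[[-0.001,0,0.002],[0,0,0],1],[[0,0,0.001],[0,0,0],1]]}}

```text
time: 15.55
tool_pos: [463.7, 241.7, 38.0]
tcp_rot: [-179.8, -0.2, -0.2]
ft_force: [-2.5, -1.8, 5.6]
finger_gap: 53.8
```

Emit:
{"api": "play_rows", "payload": {"deltas": [[[0,0,0],[0,0,0],0.25],[[0,0,0],[0,0,0],0],[[0,0,-0.001],[0,0,0],0],[[0,0,-0.001],[0,0,0],0],[[0,0,-0.04],[0,0,0],0],[[0,0,-0.05],[0,0,0],0],[[0,0,-0.02],[0,0,0],0],[[0,0,0],[0,0,0],0]]}}

```text
time: 16.55
tool_pos: [463.2, 241.3, 153.1]
tcp_rot: [-179.8, -0.1, -0.2]
ft_force: [0.2, -0.5, 0.1]
finger_gap: 85.6
```

Emit:
{"api": "play_rows", "payload": {"deltas": [[[0.04,0.037,0],[0,0,0],0],[[0.04,0.037,0],[0,0,0],0],[[0.04,0.037,0],[0,0,0],0],[[0.04,0.037,0],[0,0,0],0],[[0.02,0.018,0],[0,0,0],0],[[0,0,0],[0,0,0],0],[[0,0,0],[0,0,0],0]]}}

```text
time: 17.42
tool_pos: [643.1, 70.2, 141.2]
tcp_rot: [-179.8, 0.5, -0.1]
ft_force: [0.1, -0.1, 0.1]
finger_gap: 85.2
```

```bash
python3 - <<'E'
from h import *
T=eyes.snapshot("top");S=eyes.snapshot("side")
for n,im in(("top",T),("side",S)):
    o=blob(im,"blue",proj(n,[464,241,50]),22);print(n,o and (o,ray(n,o[0],53)))
a=np.hstack([cv2.resize(T[170:275,190:270],(400,525),interpolation=2),cv2.resize(S[220:325,290:370],(400,525),interpolation=2)])
cv2.imwrite("pics/c8.png",a[:,:,::-1])
E
```

```text
top ((array([231.48188406, 229.67028986]), 276, (223, 220, 18, 20)), array([461.94643619, 242.21735058]))
side ((array([326.98956781, 276.06706408]), 671, (315, 260, 25, 33)), array([460.11730018, 258.15556869]))
```

View pics/c8.png

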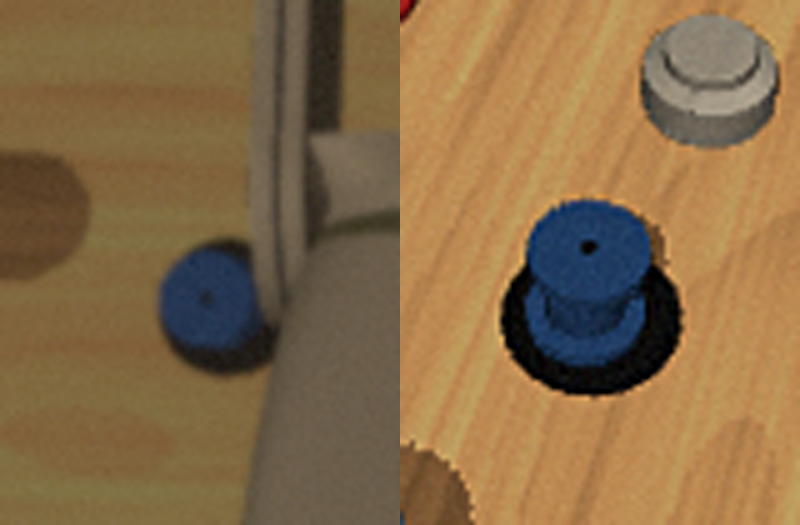

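The blue pair stands level and coaxial. In the side crop the top spot is at px (327.1,268.9), directly above the boss and lower flange. Next is red_up.

Emit:
{"api": "play_rows", "payload": {"deltas": [[[0.001,-0.004,0.03],[0.003,0.005,0],0],[[0,0,0.035],[0,0,0],0],[[0,0,0.03],[0,0,0],0],[[0,0,0],[0,0,0],0],[[0,0,0],[0,0,0],0]]}}

```text
time: 18.15
tool_pos: [642.8, 80.3, 47.8]
tcp_rot: [-179.6, -0.1, 0.3]
ft_force: [0.1, 0.0, 0.4]
finger_gap: 85.6
```

```bash
python3 - <<'E'
from h import *
print(ray("side",(327.1,268.9),57),ray("side",(326.65,275.8),31))
E
```

```text
[464.65733119 242.27135138] [465.84118868 241.69995453]
```

Emit:
{"api": "play_rows", "payload": {"deltas": [[[0.001,0.006,0.015],[-0.006,0,0],0],[[0,0,0],[0,0,0],0],[[0,0,0.01],[0,0,0],0],[[0,0,0],[0,0,0],0]]}}

```text
time: 18.65
tool_pos: [646.1, 74.2, 24.7]
tcp_rot: [-180.0, -0.3, 0.3]
ft_force: [0.3, -0.1, -0.4]
finger_gap: 85.4
```

Emit:
{"api": "play_rows", "payload": {"deltas": [[[-0.002,0,0.011],[0,0,0],0],[[0,0,0],[0,0,0],0]]}}

```text
time: 18.9
tool_pos: [644.0, 74.2, 12.9]
tcp_rot: [-180.0, -0.3, 0.3]
ft_force: [-0.7, -0.0, 0.2]
finger_gap: 85.6
```

Emit:
{"api": "play_rows", "payload": {"deltas": [[[0,0,0],[0,0,0],0.3],[[0,0,0],[0,0,0],0.6],[[0,0,0],[0,0,0],1],[[0,0,0],[0,0,0],1],[[0,0,0],[0,0,0],1],[[0,0,0],[0,0,0],1]]}}

```text
time: 19.65
tool_pos: [644.5, 74.3, 13.7]
tcp_rot: [-180.0, -0.4, 0.3]
ft_force: [-0.7, 0.7, 0.4]
finger_gap: 35.8
```

Emit:
{"api": "play_rows", "payload": {"deltas": [[[0,0,-0.04],[0,0,0],1],[[0,0,-0.05],[0,0,0],1],[[-0.02,0.04,-0.01],[0,0,0],1],[[-0.03,0.05,0],[0,0,0],1],[[-0.03,0.05,0],[0,0,0],1],[[-0.03,0.05,0],[0,0,0],1],[[-0.03,0.05,0],[0,0,0],1],[[0,0,0],[0,0,0],1]]}}

```text
time: 20.65
tool_pos: [501.1, -173.3, 115.7]
tcp_rot: [179.9, -0.5, 0.5]
ft_force: [0.3, 0.7, -1.6]
finger_gap: 36.3
```

Emit:
{"api": "play_rows", "payload": {"deltas": [[[-0.023,0.032,0.02],[0.002,-0.008,0.008],1],[[-0.023,0.032,0.02],[0,0,0],1],[[0,0,0.02],[0,0,0],1],[[0,0,0],[0,0,0],1],[[0,0,0],[0,0,0],1]]}}

```text
time: 21.28
tool_pos: [456.7, -238.2, 55.9]
tcp_rot: [180.0, -0.2, 0.0]
ft_force: [0.2, -0.6, -1.1]
finger_gap: 36.1
```

Emit:
{"api": "play_rows", "payload": {"deltas": [[[-0.002,0,0.015],[0,0,0],1],[[0,0,0.013],[0,0,0],1],[[0,0,0],[0,0,0],1],[[0,0,0],[0,0,0],1]]}}

```text
time: 21.78
tool_pos: [456.3, -237.5, 27.3]
tcp_rot: [179.9, -0.3, 0.1]
ft_force: [0.5, -0.7, -1.7]
finger_gap: 35.7
```

```bash
python3 - <<'E'
from h import *
s=r.sense();print(s["tool_pos"],s["tcp_rot"],s["ft_force"])
S=eyes.snapshot("side")
a=cv2.resize(S[110:210,320:430],(660,600),interpolation=2)
cv2.imwrite("pics/c9.png",a[:,:,::-1])
E
```

```text
[ 456.29025931 -237.46033457   27.3288795 ] [ 1.79944445e+02 -3.05831271e-01  1.48327767e-01] [ 0.5032126  -0.66679437 -1.67343564]
```

View pics/c9.png

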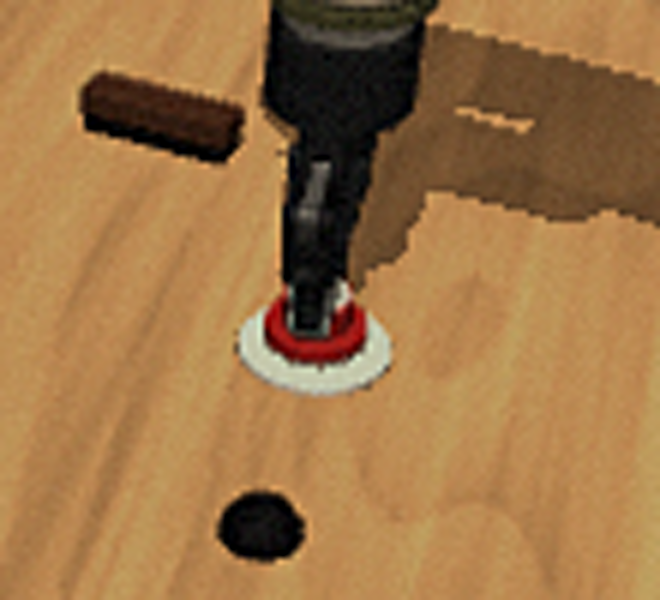

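The red flange (crop columns 265–367) is centred on the white coaster (238–391) to about 1 px of the crop. I'll lower it.

Emit:
{"api": "play_rows", "payload": {"deltas": [[[-0.001,0,0.006],[0,0,0],1],[[0,0,0],[0,0,0],1]]}}

```text
time: 22.08
tool_pos: [455.5, -237.7, 21.4]
tcp_rot: [179.9, -0.3, 0.1]
ft_force: [-0.6, 0.1, -0.8]
finger_gap: 36.2
```

Emit:
{"api": "play_rows", "payload": {"deltas": [[[0,0,0.002],[0,0,0],1],[[0,0,0.001],[0,0,0],1]]}}

```text
time: 22.32
tool_pos: [455.7, -237.9, 18.6]
tcp_rot: [179.9, -0.4, 0.1]
ft_force: [-2.9, 1.7, 5.5]
finger_gap: 36.2
```

Emit:
{"api": "play_rows", "payload": {"deltas": [[[0,0,0],[0,0,0],0.3],[[0,0,0],[0,0,0],0],[[0,0,-0.001],[0,0,0],0],[[0,0,0],[0,0,0],0],[[0,0,-0.04],[0,0,0],0],[[0,0,-0.05],[0,0,0],0],[[0,0,-0.03],[0,0,0],0],[[0,0,0],[0,0,0],0]]}}

```text
time: 23.32
tool_pos: [454.8, -237.6, 143.2]
tcp_rot: [179.9, -0.4, 0.1]
ft_force: [1.0, 0.9, 0.3]
finger_gap: 85.2
```

Next red_down at (623.5, -74.7), which is a shift of (+169, +163).

Emit:
{"api": "play_rows", "payload": {"deltas": [[[0.04,-0.038,0],[0,0,0],0],[[0.04,-0.038,0],[0,0,0],0],[[0.04,-0.038,0],[0,0,0],0],[[0.033,-0.032,0],[0,0,0],0],[[0.01,-0.01,0],[0,0,0],0],[[0,0,0],[0,0,0],0],[[0,0,0],[0,0,0],0]]}}

```text
time: 24.2
tool_pos: [617.6, -78.4, 135.2]
tcp_rot: [179.9, 0.2, -0.1]
ft_force: [-0.2, -1.0, 0.5]
finger_gap: 85.8
```

```bash
python3 - <<'E'
from h import *
T=eyes.snapshot("top");S=eyes.snapshot("side")
print(proj("side",[455,-237,31]),proj("top",[455,-237,31]))
for n,im in(("top",T),("side",S)):
    o=blob(im,"red",proj(n,[455,-237,8]),14);print(n,o and (o,ray(n,o[0],8)))
a=np.hstack([cv2.resize(T[200:270,360:430],(400,400),interpolation=2),cv2.resize(S[130:200,335:405],(400,400),interpolation=2)])
cv2.imwrite("pics/c10.png",a[:,:,::-1])
E
```

```text
[372.94419752 160.71881321] [395.46396702 234.13996494]
top ((array([390.78205128, 236.33333333]), 78, (386, 227, 17, 17)), array([ 450.11653322, -227.44107833]))
side ((array([372.0952381 , 166.96031746]), 126, (364, 161, 17, 11)), array([ 455.33096089, -234.4620744 ]))
```

View pics/c10.png

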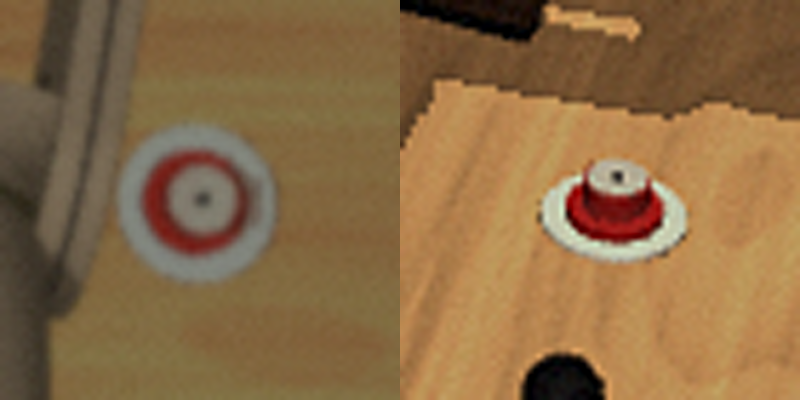

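Both crops show red_up flat and centred on the white coaster, with the spot at top px (394.8,234.3) and side px (372.5,160.3). That gives about (455.3,-236.3). I'll descend on red_down.

Emit:
{"api": "play_rows", "payload": {"deltas": [[[0.006,-0.003,0.03],[0,0,0],0],[[0,0,0.03],[0,0,0],0],[[0,0,0.03],[0,0,0],0],[[0,0,0],[0,0,0],0],[[0,0,0],[0,0,0],0]]}}

```text
time: 24.92
tool_pos: [623.3, -81.5, 47.4]
tcp_rot: [179.8, -0.1, -0.5]
ft_force: [-0.0, -0.5, 0.8]
finger_gap: 85.7
```

Emit:
{"api": "play_rows", "payload": {"deltas": [[[0,-0.006,0.015],[0.003,0,-0.008],0],[[0,0,0],[0,0,0],0],[[0,0,0.013],[0,0,0],0],[[0,0,0],[0,0,0],0]]}}

```text
time: 25.42
tool_pos: [625.4, -75.6, 20.9]
tcp_rot: [180.0, -0.4, -0.0]
ft_force: [-0.6, 0.0, 0.1]
finger_gap: 85.0
```

Emit:
{"api": "play_rows", "payload": {"deltas": [[[-0.002,0,0.012],[0,-0.006,0],0],[[0,0,0],[0,0,0],0]]}}

```text
time: 25.68
tool_pos: [623.3, -75.6, 7.9]
tcp_rot: [180.0, -0.0, -0.0]
ft_force: [-0.2, 0.2, -0.8]
finger_gap: 85.3
```

Emit:
{"api": "play_rows", "payload": {"deltas": [[[0,0,0],[0,0,0],0.3],[[0,0,0],[0,0,0],0.6],[[0,0,0],[0,0,0],1],[[0,0,0],[0,0,0],1],[[0,0,0],[0,0,0],1]]}}

```text
time: 26.3
tool_pos: [623.8, -75.7, 8.6]
tcp_rot: [180.0, -0.1, -0.0]
ft_force: [-0.0, -0.0, -0.4]
finger_gap: 53.9
```

Emit:
{"api": "play_rows", "payload": {"deltas": [[[0,0,-0.04],[0,0,0],1],[[0,0,-0.04],[0,0,0],1],[[0,0,-0.02],[0,0,0],1],[[-0.042,0.04,0],[0,0,0],1],[[-0.042,0.04,0],[0,0,0],1],[[-0.042,0.04,0],[0,0,0],1],[[-0.036,0.036,0],[0,0,0],1],[[0,0,0],[0,0,0],1]]}}

```text
time: 27.3
tool_pos: [455.9, -234.9, 108.6]
tcp_rot: [180.0, 0.1, 0.1]
ft_force: [0.1, -0.3, -0.7]
finger_gap: 54.1
```

Emit:
{"api": "play_rows", "payload": {"deltas": [[[0,0.003,0.02],[0,0,0],1],[[0,0,0.02],[0,0,0],1],[[0,0,0.01],[0,0,0],1],[[0,0,0],[0,0,0],1],[[0,0,0],[0,0,0],1]]}}

```text
time: 27.92
tool_pos: [457.2, -236.9, 57.2]
tcp_rot: [180.0, 0.0, 0.1]
ft_force: [-0.3, 0.1, -1.0]
finger_gap: 54.3
```

Emit:
{"api": "play_rows", "payload": {"deltas": [[[-0.0015,0.0005,0.01],[0,0,0],1],[[0,0,0],[0,0,0],1],[[0,0,0],[0,0,0],1]]}}

```text
time: 28.3
tool_pos: [456.7, -237.8, 47.9]
tcp_rot: [179.9, -0.1, 0.1]
ft_force: [-0.4, 0.5, -0.2]
finger_gap: 54.3
```

```bash
python3 - <<'E'
from h import *
s=r.sense();print(s["tool_pos"],s["tcp_rot"],s["ft_force"])
S=eyes.snapshot("side")
a=cv2.resize(S[110:210,320:430],(660,600),interpolation=2)
cv2.imwrite("pics/c11.png",a[:,:,::-1])
E
```

```text
[ 456.68319321 -237.76161929   47.85238178] [ 1.79926414e+02 -1.04985863e-01  1.06401340e-01] [-0.41740708  0.46205233 -0.15866645]
```

View pics/c11.png

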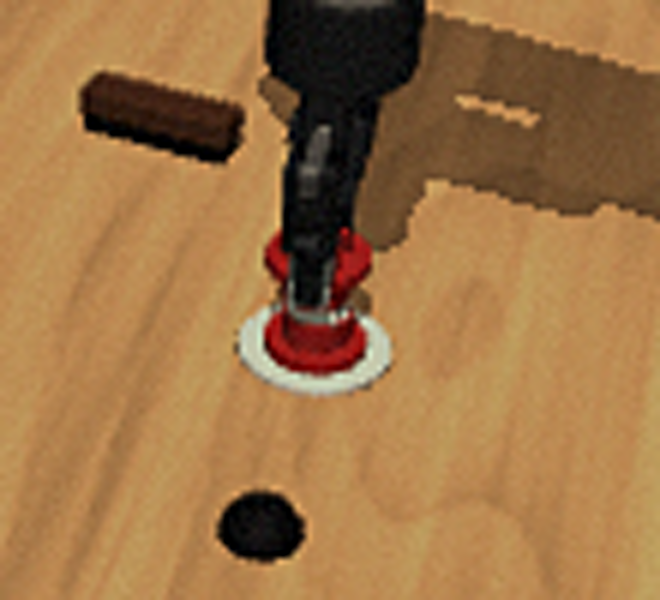

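The upper flange (columns 265–372) is over the lower one (265–367), so it is aligned to within about 1–2 mm. I'll lower it.

Emit:
{"api": "play_rows", "payload": {"deltas": [[[-0.001,0,0.006],[0,0,0],1],[[0,0,0],[0,0,0],1]]}}

```text
time: 28.6
tool_pos: [455.5, -237.8, 41.5]
tcp_rot: [179.9, -0.1, 0.1]
ft_force: [0.6, 0.4, -1.8]
finger_gap: 54.3
```

Emit:
{"api": "play_rows", "payload": {"deltas": [[[-0.001,0,0.002],[0,0,0],1],[[0,0,0.001],[0,0,0],1]]}}

```text
time: 28.85
tool_pos: [454.8, -238.0, 39.3]
tcp_rot: [179.9, -0.1, 0.1]
ft_force: [-5.9, 2.4, 13.4]
finger_gap: 53.9
```

Emit:
{"api": "play_rows", "payload": {"deltas": [[[0,0,0],[0,0,0],0.25],[[0,0,0],[0,0,0],0],[[0,0,-0.001],[0,0,0],0],[[0,0,-0.001],[0,0,0],0],[[0,0,-0.04],[0,0,0],0],[[0,0,-0.05],[0,0,0],0],[[0,0,-0.02],[0,0,0],0],[[0,0,0],[0,0,0],0]]}}

```text
time: 29.85
tool_pos: [454.0, -237.6, 154.0]
tcp_rot: [179.9, -0.1, 0.1]
ft_force: [0.3, -0.8, -0.7]
finger_gap: 85.5
```

Emit:
{"api": "play_rows", "payload": {"deltas": [[[0.03,-0.04,-0.02],[0,0,0],0],[[0.04,-0.04,0],[0,0,0],0],[[0.04,-0.04,0],[0,0,0],0],[[0.03,-0.04,0],[0,0,0],0],[[0,0,0],[0,0,0],0],[[0,0,0],[0,0,0],0]]}}

```text
time: 30.6
tool_pos: [594.5, -72.8, 165.1]
tcp_rot: [-180.0, 0.4, -0.1]
ft_force: [-0.0, 0.3, 1.0]
finger_gap: 85.1
```

```bash
python3 - <<'E'
from h import *
s=r.sense();print(s["tool_pos"],s["finger_gap"])
T=eyes.snapshot("top");S=eyes.snapshot("side")
a=np.hstack([cv2.resize(T[200:270,360:430],(400,400),interpolation=2),cv2.resize(S[130:200,335:405],(400,400),interpolation=2)])
b=np.hstack([cv2.resize(T[200:235,220:290],(400,200),interpolation=2),cv2.resize(S[250:320,290:360],(400,400),interpolation=2)[:200]])
cv2.imwrite("pics/c12.png",np.vstack([a,b])[:,:,::-1])
E
```

```text
[594.4846291  -72.83065137 165.10139552] 85.14119923783599
```

View pics/c12.png

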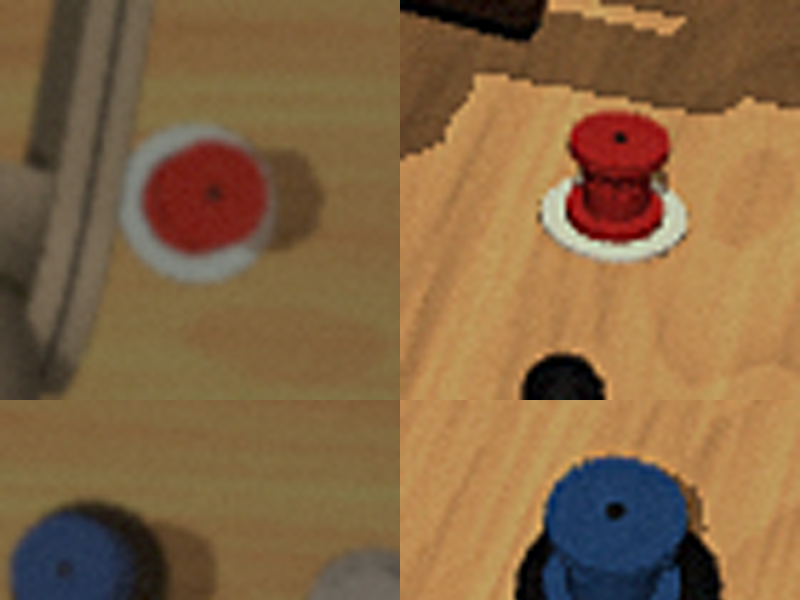

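Both stacks stand level. The red top spot is at top px (397.0,233.1) and side px (373.2,153.5). I'll check the axis offset, confirm the bystanders and hand in.

```bash
python3 - <<'E'
from h import *
print(ray("top",(396.95,233.1),57),ray("top",(394.85,234.3),31))
print(ray("side",(373.2,153.5),57),ray("side",(372.5,160.3),31))
T=eyes.snapshot("side");T0=cv2.cvtColor(cv2.imread("pics/side0.png"),cv2.COLOR_BGR2RGB)
for n,k,s,rad in(("cap","black",(363,197),14),("weight","silver",(351,236),18),("mug","blue",(272,345),40)):
    print(n,blob(T0,k,s,rad)[0],blob(T,k,s,rad)[0])
E
```

```text
[ 455.98227951 -236.10674893] [ 454.51239332 -235.17846585]
[ 456.82158514 -239.16086553] [ 456.82862158 -238.90327618]
cap [362.99130435 197.46956522] [362.98305085 197.41525424]
weight [351.51039261 233.26558891] [351.6        232.86024096]
mug [268.45190157 336.02684564] [264.04918033 346.77751756]
```

The red axes agree to within 2 mm in both views. The mug's mask moved, perhaps from shading, so I'll look once to be sure.

```bash
python3 - <<'E'
from h import *
a=eyes.snapshot("side")[290:390,220:330];b=cv2.imread("pics/side0.png")[290:390,220:330]
cv2.imwrite("pics/c13.png",np.hstack([cv2.resize(x,None,fx=3,fy=3) for x in(b,a[:,:,::-1])]))
E
```

```text
(no output)
```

View pics/c13.png

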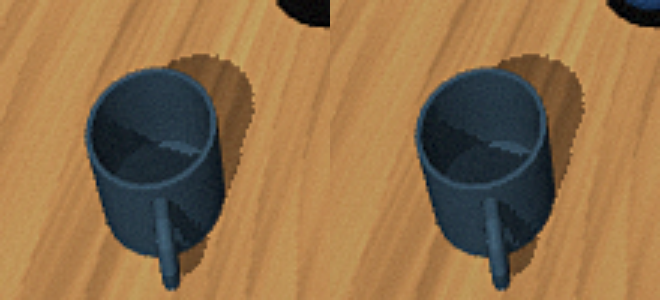

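The mug is identical before and after, so the shift was only mask noise. I'll hand in.

```bash
python3 -c "
from bench import r
print(r.hand_in())"
```

```text
the job is handed in; nothing more can be done
None
```

The red pair is stacked on the white coaster and the blue pair on the black one, each boss-up adapter first and its boss-down mate on top. The arm has let go and moved clear. I handed in after about 31 s of robot time; no verdict was reported.

**Stacks:** The last pictures show both pairs standing level.
- **Upper on lower:** the red axes agree to within 0.3 mm (side camera) and 1.7 mm (top camera). The blue axes agree to about 1.3 mm, side view only, because the arm hid that coaster from the top camera.
- **On the coasters:** the lower adapters are about 1–3 mm from the coaster centres.

**Bystanders:** The cap and weight moved less than 0.5 px in the side view. The mug's colour mask gave different centres before and after, but the pictures match, so I put that down to mask noise. I did not measure the brush at the end; it looked unmoved in the last close-up that showed it, and the arm stayed well away from it.

**One move went wrong:** early on, a descent over blue_up left the tool 16 mm off and tilted 2°, with nothing touched. I don't know why. I corrected it before gripping and used smaller steps after that.

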